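# Flywheel bearing check: flick, run, brake on the index

## Task

Check the flywheel on its test jig: with a fingertip flick its upright stud so that the wheel spins briskly anticlockwise (seen from above), and let its black line run past the index block at least once with nothing touching the wheel. Then, while it is still turning, brake it in one go with a fingertip so that it stops with the outer end of the line within the width of the index block, and draw back from it; a wheel that runs down or stops elsewhere after that first free pass has failed and may not be pushed on to the block. Do not take the stud between the fingers, and leave the battery pack, tape roll, jar and screwdriver where they are.

Things in the scene. Friction and masses are not known exactly. Their poses are not given: they have to be found in the camera images.
- jig: Fixed test jig, placed and turned differently each time: grey base plate 250 x 250 x 14 mm. Origin on the bench under the wheel's axis, z up; x points from the axis to the index block, up to 1 rad either side of straight away from the robot. Index block: bare steel, 56 mm wide along y, x from 127 to 157 mm, its top 54 mm above the bench, level with the wheel's top face.
- index (a point): Middle of the upper inner edge of the index block, 127 mm from the wheel's axis (7 mm outside the rim), 54 mm above the bench. Axes as the jig's; the block reaches 28 mm to either side along y.
- flywheel (a joint): Flywheel angle, rad, growing anticlockwise seen from above over whole turns; 0, 2 pi, 4 pi.. = line at the middle of the index block. Starts at rest at -5.4 to -2.6. Free bearing: left alone it loses about 0.2 rad/s of speed per radian turned (0.15 to 0.26), so 3 rad/s lasts about two to three turns. Inertia about 0.004 kg m2; a fingertip pressed on the top face stops it almost at once.
- hub (a point): Aluminium disc, 240 mm diameter, lying level, underside 38 mm and flat top face 54 mm above the bench. Hub cap 40 mm across, 3 mm high; five small dark flush spots 45 mm from the axis. One upright dark stud (14 mm diameter, 26 mm tall, 70 mm from the wheel's axis), and a black line 10 mm wide from stud to rim. This point: on the axis, level with the top face; x along the line, z up.
- stud (a point): Centre of the stud's top: 70 mm from the wheel's axis, 80 mm above the bench. Axes as the flywheel's.
- mark (a point): Outer end of the black line, on the rim, 120 mm from the wheel's axis, 54 mm above the bench. Axes as the flywheel's.
- battery: Bystander: loose blue battery pack 70 x 50 x 38 mm, origin under its middle.
- tape: Bystander: loose yellow roll of tape, 90 mm across, 25 mm high, lying flat, origin under its middle.
- jar: Bystander: loose white jar, 52 mm across, 70 mm high, origin under its middle.
- driver: Bystander: loose screwdriver lying on the bench, about 200 mm long and 26 mm high, origin under its middle.

How it is judged:
On the way, in this order (a step that is already met when the one before it is completed fails the run):
1. the flywheel spins freely anticlockwise, untouched, at more than 1 rad/s (velocity of joint flywheel above 1 rad/s and contact force between each of the arm, the fingers and flywheel below 0.05 N), for 0.2 s.
2. its line has run past the index block, still turning and untouched (value of joint flywheel above 0.9 rad and velocity of joint flywheel above 0.1 rad/s and contact force between each of the arm, the fingers and flywheel below 0.05 N), for 0.1 s.
3. a fingertip on the wheel has stopped it with the line within the block's width (contact force between the fingers and flywheel above 0.3 N and velocity of joint flywheel between -0.1 and 0.1 rad/s and x of mark in the frame of jig above 0 m and y of mark in the frame of jig between -0.029 and 0.029 m), for 0.05 s.
At the end, for the whole second after the job is handed in: The flywheel is at rest with the outer end of its line within the width of the index block (29 mm either side of its middle), after at least one free pass, and the bystanders stand where they were (within 15 mm) (x of mark in the frame of jig above 0 m and y of mark in the frame of jig between -0.029 and 0.029 m and velocity of joint flywheel between -0.03 and 0.03 rad/s and value of joint flywheel above 0.9 rad and distance of each of battery, tape, jar, driver from where it was at the start of the episode below 0.015 m); the robot touches nothing.
It fails at once if the wheel comes to a stop away from the index block after its first free pass (value of joint flywheel above 0.9 rad and velocity of joint flywheel below 0.01 rad/s and (x of mark in the frame of jig below 0 m or y of mark in the frame of jig above 0.029 m or y of mark in the frame of jig below -0.029 m)).
It fails at once if the stud is taken between the fingers (distance between the grasp point and stud below 0.012 m).
It fails at once if a bystander is moved (distance of any of battery, tape, jar, driver from where it was at the start of the episode above 0.015 m).
It also fails if it takes over 48 s, if anything falls off the work surface, if the arm or the gripper's body presses on something with over 40 N, if the wrist force passes 120 N, or if a joint passes its speed limit or range.

## Robot

A 6-joint arm with a two-finger parallel gripper is mounted at the origin on the work surface. World frame = base frame: x ahead of the robot, y to its left, z up, the work surface at z = 0. Lengths are in m, angles in rad, forces in N, time in s.
With the tool pointing down it reaches from about 0.25 to 0.725 m from the base axis. Payload 4 kg.
Tool frame: the origin (TCP) lies midway between the tips of the shut fingers; the grasp point (between the pads) lies 19 mm behind it; z points along the fingers, x is the direction in which the jaws open and shut, and the axes are right-handed (so a half turn about z gives the same grasp; the last joint's range is limited). The gripper opens to 85 mm and grips with 20 to 120 N. Pads are 22 mm wide; open, the fingers measure 114 mm over their backs; the gripper's body (76 mm by 85 mm) begins 54 mm behind the grasp point. The pads swing forward as they close: fully open they stand 13 mm farther back than shut.
Start: joints at [1.214, 0.241, 0.005, 1.335, 0, 1.571], TCP at [0.175, 0.469, 0.231] pointing down, gripper open.
Joint ranges: [-2.72, 2.72], [-1.05, 1.87], [-1.09, 1.28], [-1.99, 2.15], [-1.42, 1.44], [-3.14, 3.14]. Speed limits (rad/s): [2.79, 2.79, 3.14, 3.14, 3.14, 3.14].

## Interface

Orientations are given as a unit quaternion [x, y, z, w].
In Python, from workcell import bot, vision, ticket gives the robot as it stands.
- The arm moves only by the tool play_rows, never from a script. Its argument "deltas" is one flat list of numbers, 5 for each row, row after row: the opening, from 0 (shut) to 1 (fully open), then the shift along the tool's x, y, z in units of 60 mm (1.0 is 60 mm), then the turn about the tool's z in degrees. A call has 1 to 12 rows; each row shifts and turns the pose as measured when the row begins, along the tool's axes as they then stand; what a row does not reach is not made up. A row lasts 1/8 s, in which the tool goes at most 62.5 mm and 10.7 degrees, less where a joint would pass 70% of its speed; a pose out of reach is approached as far as the arm can. A call is refused whole if a number of a shift passes 1 or a number of a turn 10.7, either way. A call with a gripper value outside its range is refused whole. The fingers move at their own pace and stop on an object; the grip force is fixed at half the most. Time passes only in rows, so rows that do not move let the fingers close. It gives the time, the measured TCP pose, the force and the opening at its end, in the units of the state.
- bot.get_obs(): the state, without advancing time (a new reading comes with each control period).
- vision.camera(name): name is "side" or "top" or "wrist"; returns a dict with "color" (480x640x3 uint8, blue, green, red), "intrinsics" (3x3 intrinsics, pixels), "rvec" (rotation vector, rad) and "tvec" (3), from world to camera coordinates, as OpenCV has them. Camera axes: x right, y down, z forward; pixel columns grow to the right and rows downward; lengths in m; the calibration is good to about 2 mm. A picture is of the moment at which its call begins. There is no depth.
- ticket.job_done(): hands the job in, once; it reports no verdict.
The state is a dict: "clock": time; "joint_pos": joint angles; "joint_vel": joint speeds; "tau": joint torques, N m; "eef_pos": TCP position; "tool_rot": TCP orientation; "ft_force": force on the tool from outside, world axes, zero at the start; "ft_torque": the same for the moment, N m; "grip_width": finger opening in m.
Only numpy, scipy, OpenCV 4.12 (cv2) and the standard library are available. Lean on these libraries where they do the work, as an engineer would, in place of code of your own. Each camera call takes 0.05 s, during which the arm holds its last target. There are 200 camera calls.

## Working session

There is one attempt and no reset: what is moved stays moved. The work goes in short steps, Python scripts to look and compute and a tool call to move; the robot and the scene stay as the last step left them, time stands still between calls to the robot, and variables do not carry over. Pictures are saved under pics/ and viewed, about 8 in all and at most 12, crops included, and the job is handed in when it is done.

Besides the shell and the picture viewer there is one more tool, called after "Emit:" by a JSON object that holds its "api" and its "payload", one argument or row to a line. play_rows: Moves the arm, as the interface text tells. Its arguments: {"type":"object","properties":{"deltas":{"type":"array"}},"required":["deltas"]}

```bash
mkdir -p pics; ls; python3 - <<'E'
from workcell import bot, vision
import cv2
o=bot.get_obs(); print(o)
for n in("top","side"):
    c=vision.camera(n); cv2.imwrite(f"pics/{n}0.png",c["color"]); print(n,c["intrinsics"],c["rvec"],c["tvec"])
E
```

```text
pics
{'clock': 0.0, 'joint_pos': array([ 1.21400812e+00,  2.41432403e-01,  3.70965805e-03,  1.33516221e+00,
       -3.30471916e-05,  1.57084529e+00]), 'joint_vel': array([-1.20256542e-03, -2.13348352e-04,  3.41712041e-04,  8.69624002e-05,
       -1.47537127e-03,  1.98736405e-03]), 'tau': array([-5.19114783e-04, -3.72323799e+01,  2.52405775e+01,  1.70702155e-02,
       -1.15663142e-04, -4.09177844e-06]), 'eef_pos': array([0.17442455, 0.46792306, 0.23039767]), 'tool_rot': array([ 8.21374121e-01,  5.70388869e-01, -8.48318957e-04,  6.09279465e-04]), 'ft_force': array([ 0.76906436, -0.40751097,  0.22163832]), 'ft_torque': array([ 0.02718953, -0.00517143,  0.00045642]), 'grip_width': 0.08561176539749413}
top [[436.54606931   0.         318.92488365]
 [  0.         436.54606931 235.48526205]
 [  0.           0.           1.        ]] [ 2.17016272 -2.1550548   0.1300344 ] [-0.00896357  0.54995517  0.94424264]
side [[466.48636317   0.         322.4319681 ]
 [  0.         466.48636317 242.28155277]
 [  0.           0.           1.        ]] [ 0.30388917 -2.79198399  1.20871421] [0.57321326 0.1385705  0.94613108]
```

View pics/top0.png

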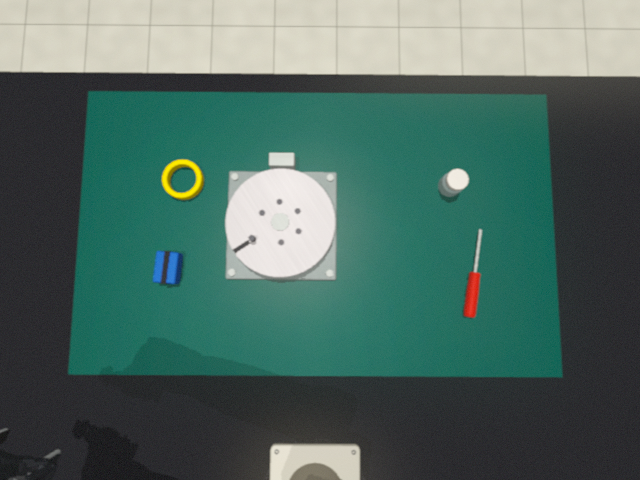

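View pics/side0.png

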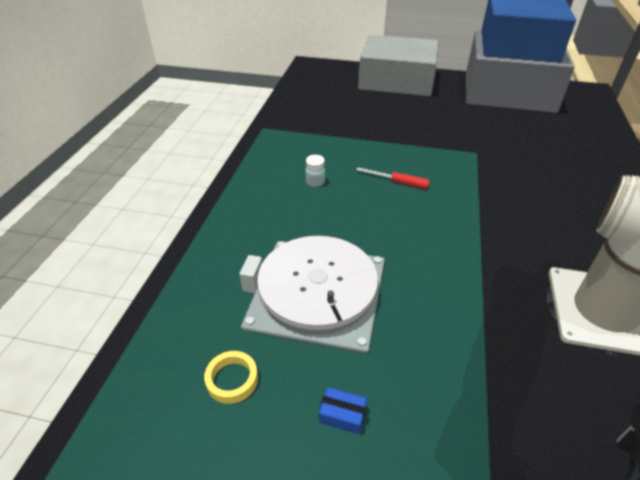

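The top view shows the wheel centred near (280,223), the block near (281,159), and the stud at (252,239) with its line running to (234,250). In the side view the wheel is at (318,280), the block at (250,273) and the stud at (331,297). All the bystanders are well clear of the wheel.

```bash
cat > h.py <<'E'
import numpy as np, cv2
from workcell import bot, vision
from scipy.spatial.transform import Rotation as R
def ray(c,uv,z):
    M=cv2.Rodrigues(np.array(c["rvec"],float))[0]; K=np.array(c["intrinsics"]); t=np.array(c["tvec"]).ravel()
    o=-M.T@t; uv=np.atleast_2d(uv).astype(float)
    d=np.c_[uv,np.ones(len(uv))]@np.linalg.inv(K).T@M
    return o+d*((z-o[2])/d[:,2])[:,None]
def proj(c,P):
    return cv2.projectPoints(np.atleast_2d(P).astype(float),np.array(c["rvec"],float),np.array(c["tvec"],float),np.array(c["intrinsics"]),None)[0][:,0]
def to_tool(d,o=None):
    "world shift -> tool axes, units of 60 mm"
    o=o or bot.get_obs(); return R.from_quat(o["tool_rot"]).inv().apply(d)/0.06
E
python3 - <<'E'
from h import *
c=vision.camera("top"); im=c["color"]; hsv=cv2.cvtColor(im,cv2.COLOR_BGR2HSV)
roi=np.zeros(im.shape[:2],np.uint8); roi[140:300,210:350]=255
m=((hsv[...,1]<40)&(hsv[...,2]>195)).astype(np.uint8)*255&roi
cs=sorted(cv2.findContours(m,cv2.RETR_EXTERNAL,cv2.CHAIN_APPROX_NONE)[0],key=cv2.contourArea)[-2:]
for k in cs: print(cv2.contourArea(k),cv2.boundingRect(k))
w=cs[-1]; P=ray(c,cv2.convexHull(w)[:,0],0.054)
A=np.c_[2*P[:,:2],np.ones(len(P))]; s=np.linalg.lstsq(A,(P[:,:2]**2).sum(1),rcond=None)[0]
print("hub",s[:2],"r",np.sqrt(s[2]+s[:2]@s[:2]))
b=ray(c,[[281,156]],.054); print("block approx",b)
for y in range(150,172): print(y,im[y,264:300:2].mean(-1).astype(int))
d=((hsv[...,2]<110)).astype(np.uint8)*255&roi
n,l,st,ce=cv2.connectedComponentsWithStats(d)
for i in range(1,n):
  if st[i,4]>5: print(st[i],ce[i],ray(c,ce[i],.054)[0])
E
```

```text
257.0 (269, 153, 25, 12)
9018.5 (226, 169, 109, 108)
hub [0.57794862 0.08110588] r 0.1201936735566374
block approx [[0.72558631 0.0808566  0.054     ]]
150 [87 92 90 91 92 90 92 93 93 94 93 95 90 94 94 95 97 98]
151 [93 90 93 99 95 98 96 91 93 94 96 95 95 97 97 94 95 98]
152 [ 94  94 102 150 153 152 152 146 144 144 149 149 148 147 149 110  96  97]
153 [ 88  94 122 206 209 208 211 208 208 208 209 208 209 209 209 135  93  99]
154 [ 91  92 127 213 216 215 217 218 217 217 218 216 217 217 218 149  98  97]
155 [ 95  89 126 212 215 213 214 214 214 214 214 216 216 216 215 148  96  97]
156 [ 93  95 127 212 214 214 214 215 214 214 214 215 216 215 217 146  96  99]
157 [ 92  91 129 211 214 214 214 215 215 215 215 216 216 217 216 145  92  94]
158 [ 93  92 129 214 217 217 217 217 217 217 216 219 218 218 218 145  91  91]
159 [ 93  94 135 214 219 218 217 218 218 219 219 219 219 220 219 145  89  90]
160 [ 94  90 136 217 218 218 218 218 218 219 219 220 220 220 221 145  95  97]
161 [ 93  93 137 218 217 218 219 219 219 218 220 220 220 221 220 147  93  93]
162 [ 95  95 137 216 218 218 219 220 218 218 220
[... 195 characters left out ...]
 93 113 167 167 168 170 173 179 181 182 185 185 185 184 120  97  93]
166 [ 95  97 102 114 119 119 120 121 127 128 127 129 131 133 135 106  94  95]
167 [ 94  94  91 107 108 111 113 121 123 121 120 113 112 112 112 102  95  97]
168 [ 94  96  99 122 136 157 165 179 178 179 176 158 148 132 117 104  94  95]
169 [100 119 148 183 193 218 225 228 228 229 228 217 207 187 171 133 102 100]
170 [148 183 210 225 227 233 234 234 235 236 236 232 230 229 225 196 161 129]
171 [210 227 230 233 231 231 234 234 234 234 236 234 234 235 235 229 218 192]
[234 241  15  11  44] [240.61363636 246.36363636] [0.52235272 0.16539147 0.054     ]
[268 279  28   4  64] [280.21875 280.28125] [0.44943021 0.07787376 0.054     ]
```

The hub is at (0.578, 0.081), the index direction is world +x and the line is at 123° (θ≈-4.13). I'll turn the tool, shut the fingers and move to the clockwise side of the stud, staying high.

Emit:
{"api": "play_rows", "payload": {
  "deltas": [0,0,0,0,7.4,0,0,0,0,7.4,0,0,0,0,7.4,0,0.07,0.9,0.14,0,0,0.07,0.9,0.14,0,0,0.07,0.9,0.14,0,0,0.07,0.9,0.14,0,0,0.07,0.9,0.14,0,0,0.07,0.9,0.14,0,0,0.07,0.9,0.14,0,0,0.07,0.9,0.14,0]
}}

```text
clock: 1.52
eef_pos: [0.5189, 0.1911, 0.159]
tool_rot: [0.916, 0.4, -0.002, 0.001]
ft_force: [0.3, 1.4, -0.2]
grip_width: 0.0001
```

```bash
cat > go.py <<'E'
import sys; from h import *
o=bot.get_obs(); g=np.array([float(a) for a in sys.argv[1:4]])
print(o["clock"],o["eef_pos"],R.from_quat(o["tool_rot"]).as_matrix().round(3).tolist(),o["grip_width"],o["ft_force"])
print("units",to_tool(g-o["eef_pos"]).round(2))
E
python3 go.py 0.561 0.163 0.12
```

```text
1.525 [0.51894833 0.19107404 0.15900414] [[0.679, 0.734, -0.002], [0.734, -0.679, -0.003], [-0.004, 0.0, -1.0]] 9.310044549955345e-05 [ 0.3256469   1.41329533 -0.16341473]
units [0.14 0.83 0.65]
```

Emit:
{"api": "play_rows", "payload": {
  "deltas": [0,0.14,0.83,0.3,0,0,0,0,0.35,0,0,0,0,0,0]
}}

```text
clock: 1.9
eef_pos: [0.5645, 0.1581, 0.1165]
tool_rot: [0.918, 0.397, -0.003, 0.001]
ft_force: [-0.9, 0.3, 0.5]
grip_width: -0.0001
```

```bash
python3 go.py 0.561 0.163 0.064; python3 - <<'E'
from h import *
a=vision.camera("side")["color"]; b=vision.camera("top")["color"]
cv2.imwrite("pics/p1.png",np.hstack([cv2.resize(a[210:360,220:400],None,fx=2,fy=2),cv2.resize(b[140:290,210:390],None,fx=2,fy=2)]))
E
```

```text
1.9 [0.56445354 0.15808379 0.11650672] [[0.685, 0.729, -0.005], [0.729, -0.685, -0.004], [-0.006, -0.001, -1.0]] -8.295534194824115e-05 [-0.89479524  0.26227104  0.47843747]
units [ 0.03 -0.1   0.88]
```

View pics/p1.png

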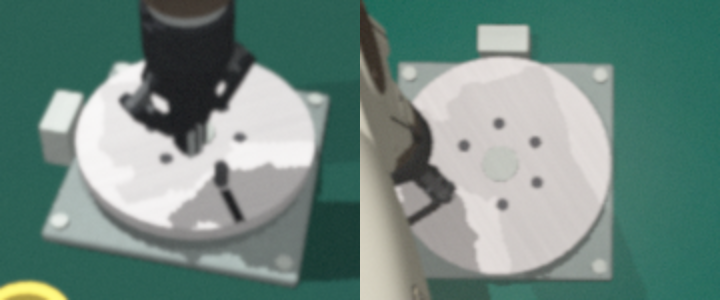

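The left panel shows the fingertips at (195,145), behind the stud at (221,172). Nothing is in the way, so I'll lower to stud height.

Emit:
{"api": "play_rows", "payload": {
  "deltas": [0,0.03,-0.1,0.45,0,0,0,0,0.42,0,0,0,0,0,0]
}}

```text
clock: 2.38
eef_pos: [0.5641, 0.1676, 0.0706]
tool_rot: [0.917, 0.399, 0.003, 0.002]
ft_force: [0.4, -0.6, -0.3]
grip_width: -0.0004
```

```bash
python3 go.py 0.561 0.163 0.064; python3 - <<'E'
from h import *
a=vision.camera("side")["color"]
cv2.imwrite("pics/p2.png",cv2.resize(a[210:360,220:400],None,fx=3,fy=3))
E
```

```text
2.375 [0.56405971 0.16755326 0.07064872] [[0.681, 0.732, 0.007], [0.732, -0.681, -0.0], [0.005, 0.005, -1.0]] -0.00037239881177515195 [ 0.40080763 -0.60636    -0.31512064]
units [-0.09  0.01  0.11]
```

View pics/p2.png

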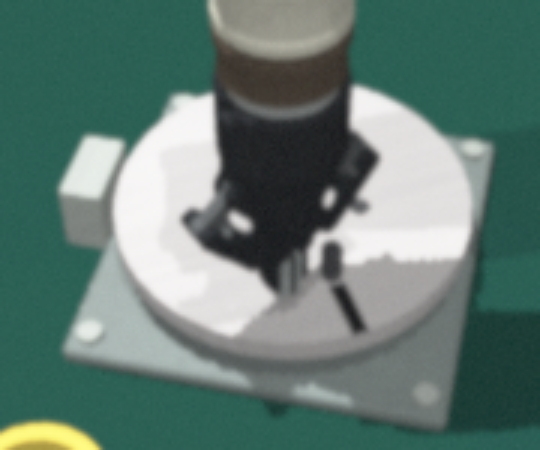

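Emit:
{"api": "play_rows", "payload": {
  "deltas": [0,-0.09,0,0.1,0,0,0,0,0,0,0,-0.5,0,0,0,0,-0.5,0,0,0,0,0.5,0,-0.6,0,0,0,0,-0.6,0]
}}

```text
clock: 3.18
eef_pos: [0.5345, 0.1407, 0.1387]
tool_rot: [0.917, 0.4, 0.002, -0.0]
ft_force: [0.2, 0.1, 0.7]
grip_width: -0.0003
```

```bash
cat > ang.py <<'E'
from h import *
H=np.array([0.578,0.081])
def angle(name):
    "angle of the black line outside the stud, world rad; samples r=88..116 mm on the top face"
    t=bot.get_obs()["clock"]; c=vision.camera(name); g=cv2.cvtColor(c["color"],cv2.COLOR_BGR2GRAY).astype(np.float32)
    th=np.radians(np.arange(0,360,1)); r=np.arange(.086,.113,.003)
    P=np.stack([H[0]+np.outer(np.cos(th),r),H[1]+np.outer(np.sin(th),r),np.full((len(th),len(r)),.054)],-1).reshape(-1,3)
    uv=proj(c,P).reshape(len(th),len(r),2).astype(np.float32)
    v=cv2.remap(g,uv[...,0],uv[...,1],cv2.INTER_LINEAR)
    return t,v.mean(1),c
if __name__=="__main__":
    import sys
    for k in range(int(sys.argv[1])):
        for n in sys.argv[2:]:
            t,p,c=angle(n); dark=np.where(p<100)[0]
            print(round(t,3),n,"min",p.argmin(),int(p.min()),"dark",dark.tolist() if len(dark)<16 else (dark[0],dark[-1],len(dark)))
            cv2.imwrite(f"pics/a_{n}_{t:.2f}.png",c["color"])
E
python3 go.py 0.473 0.081 0.13; python3 ang.py 3 top side; ls pics
```

```text
3.175 [0.53453968 0.14072505 0.1387488 ] [[0.68, 0.733, 0.004], [0.733, -0.68, 0.002], [0.004, 0.002, -1.0]] -0.00026040006850244497 [0.15187172 0.06885328 0.73261458]
units [-1.43 -0.07  0.14]
3.175 top min 224 77 dark (np.int64(72), np.int64(225), 19)
3.225 side min 266 30 dark (np.int64(236), np.int64(294), 47)
3.275 top min 248 76 dark (np.int64(71), np.int64(249), 21)
3.325 side min 271 31 dark (np.int64(243), np.int64(292), 43)
3.375 top min 271 78 dark (np.int64(71), np.int64(272), 21)
3.425 side min 261 31 dark (np.int64(241), np.int64(289), 49)
a_side_3.23.png
a_side_3.33.png
a_side_3.42.png
a_top_3.17.png
a_top_3.27.png
a_top_3.38.png
p1.png
p2.png
side0.png
top0.png
```

The free spin is confirmed from the top camera: 224°, 248°, then 271° at 0.1 s intervals, about 4.1 rad/s. I'll move to a hover over the near rim.

Emit:
{"api": "play_rows", "payload": {
  "deltas": [0,-0.72,-0.04,0.1,0,0,-0.72,-0.04,0.1,0,0,0,0,0.5,0,0,0,0,0.3,0,0,0,0,0,0]
}}

```text
clock: 4.1
eef_pos: [0.4654, 0.0772, 0.0699]
tool_rot: [0.917, 0.399, -0.004, -0.001]
ft_force: [-0.3, 0.6, 1.2]
grip_width: 0.0004
```

```bash
python3 go.py 0.473 0.081 0.062; python3 ang.py 4 top
```

```text
4.1 [0.46539105 0.07716108 0.06994347] [[0.681, 0.732, -0.007], [0.732, -0.681, -0.001], [-0.006, -0.005, -1.0]] 0.0003789615799778912 [-0.34739463  0.62431395  1.23386333]
units [0.13 0.05 0.13]
4.1 top min 71 72 dark [70, 71, 72, 194, 195]
4.15 top min 82 75 dark [81, 82, 83, 194, 195]
4.2 top min 92 75 dark [91, 92, 93, 194, 195]
4.25 top min 194 87 dark [193, 194, 195]
```

Emit:
{"api": "play_rows", "payload": {
  "deltas": [0,0.13,0.05,0.1,0,0,0,0,0,0,0,0,0,0,0,0,0,0,0,0,0,0,0,0,0,0,0,0,0,0,0,0,0,0,0,0,0,0,0,0]
}}

```text
clock: 5.3
eef_pos: [0.4779, 0.0824, 0.0678]
tool_rot: [0.917, 0.4, 0.001, 0.0]
ft_force: [-0.4, -0.7, -0.5]
grip_width: -0.0
```

```bash
python3 go.py 0.473 0.081 0.060; python3 ang.py 4 top
```

```text
5.3 [0.47788594 0.08239527 0.0677622 ] [[0.68, 0.733, 0.002], [0.733, -0.68, 0.001], [0.002, 0.001, -1.0]] -4.2224112937779606e-05 [-0.38273156 -0.72958596 -0.45380944]
units [-0.07 -0.04  0.13]
5.3 top min 302 88 dark [191, 192, 301, 302]
5.35 top min 310 86 dark [191, 192, 310, 311]
5.4 top min 319 85 dark [191, 192, 318, 319, 320]
5.45 top min 328 86 dark [191, 192, 327, 328]
```

Emit:
{"api": "play_rows", "payload": {
  "deltas": [0,-0.05,-0.03,0.08,0,0,0,0,0,0,0,0,0,0,0,0,0,0,0,0,0,0,0,0,0,0,0,0,0,0,0,0,0,0,0,0,0,0,0,0,0,0,0,0,0,0,0,0,0,0]
}}

```text
clock: 6.75
eef_pos: [0.4743, 0.0814, 0.0626]
tool_rot: [0.917, 0.4, 0.001, 0.0]
ft_force: [0.8, -0.2, -0.4]
grip_width: -0.0
```

```bash
python3 go.py 0.474 0.081 0.060; python3 ang.py 5 top
```

```text
6.75 [0.47432847 0.08139522 0.06258038] [[0.68, 0.733, 0.002], [0.733, -0.68, 0.001], [0.002, 0.001, -1.0]] -3.2805631249215422e-06 [ 0.76774098 -0.16562372 -0.43226184]
units [-0.01  0.    0.04]
6.75 top min 192 89 dark [192, 193]
6.8 top min 192 89 dark [192, 193]
6.85 top min 192 89 dark [192, 193]
6.9 top min 193 82 dark [192, 193, 194]
6.95 top min 192 88 dark [192, 193, 200, 201]
```

Emit:
{"api": "play_rows", "payload": {
  "deltas": [0,0,0,0,0,0,0,0,0,0]
}}

```text
clock: 7.25
eef_pos: [0.4743, 0.0814, 0.0626]
tool_rot: [0.917, 0.4, 0.001, 0.0]
ft_force: [0.1, 0.3, 0.3]
grip_width: -0.0001
```

```bash
python3 go.py 0.474 0.081 0.060; python3 ang.py 6 top; ls pics | tail -3
```

```text
7.25 [0.47430661 0.08139481 0.06256132] [[0.68, 0.733, 0.002], [0.733, -0.68, 0.001], [0.002, 0.001, -1.0]] -5.3036609402436525e-05 [0.10754749 0.26758088 0.27817654]
units [-0.01  0.    0.04]
7.25 top min 241 86 dark [192, 193, 240, 241, 242]
7.3 top min 248 86 dark [192, 193, 247, 248]
7.35 top min 254 86 dark [192, 193, 254, 255]
7.4 top min 261 86 dark [192, 193, 260, 261, 262]
7.45 top min 267 86 dark [192, 193, 267, 268]
7.5 top min 274 89 dark [192, 193, 273, 274]
p2.png
side0.png
top0.png
```

Emit:
{"api": "play_rows", "payload": {
  "deltas": [0,0,0,0,0,0,0,0,0,0,0,0,0,0,0,0,0,0,0,0,0,0,0,0,0,0,0,0,0,0,0,0,0,0,0,0,0,0,0,0]
}}

```text
clock: 8.55
eef_pos: [0.4744, 0.0814, 0.0626]
tool_rot: [0.917, 0.4, 0.001, 0.0]
ft_force: [0.4, -0.5, -0.4]
grip_width: -0.0005
```

```bash
python3 ang.py 4 top; ls pics/a_top* | tail -1
```

```text
8.55 top min 38 77 dark [38, 39, 192, 193]
8.6 top min 44 73 dark [43, 44, 45, 192, 193]
8.65 top min 49 72 dark [49, 50, 192, 193]
8.7 top min 55 72 dark [54, 55, 56, 192, 193]
pics/a_top_8.70.png
```

Emit:
{"api": "play_rows", "payload": {
  "deltas": [0,0,0,0,0,0,0,0,0,0,0,0,0,0,0,0,0,0,0,0,0,0,0,0,0,0,0,0,0,0,0,0,0,0,0,0,0,0,0,0,0,0,0,0,0,0,0,0,0,0,0,0,0,0,0,0,0,0,0,0]
}}

```text
clock: 10.25
eef_pos: [0.4743, 0.0814, 0.0626]
tool_rot: [0.917, 0.4, 0.001, 0.0]
ft_force: [0.5, 0.2, 0.6]
grip_width: -0.0
```

```bash
python3 ang.py 5 top; ls pics/a_top* | tail -1
```

```text
10.25 top min 192 89 dark [192, 193, 202, 203]
10.3 top min 207 88 dark [192, 193, 206, 207]
10.35 top min 211 87 dark [192, 193, 210, 211]
10.4 top min 215 87 dark [192, 193, 214, 215, 216]
10.45 top min 219 86 dark [192, 193, 218, 219, 220]
pics/a_top_8.70.png
```

```bash
cat > fit.py <<'E'
import numpy as np
from scipy.optimize import curve_fit, brentq
D=[(4.1,71),(4.15,82),(4.2,92),(5.3,301.5),(5.35,310.5),(5.4,319),(5.45,327.5),(6.95,560.5),(7.25,601),(7.35,614.5),(7.45,627.5),(7.5,633.5),(8.55,758.5),(8.6,764),(8.65,769.5),(8.7,775),(10.25,922.5),(10.3,926.5),(10.35,930.5),(10.4,935),(10.45,939)]
D+=[]
t,a=np.array(D).T
f=lambda t,a0,w,k:a0+w/k*(1-np.exp(-k*(t-10)))
for s in (t>4,t>6.9,t>8.5):
    p,_=curve_fit(f,t[s],a[s],p0=(900,80,.15)); g=lambda x:f(x,*p)
    r=brentq(lambda x:g(x)-1080,10,18)
    print(p,"rms",np.std(a[s]-g(t[s])).round(2),"t(1080)",round(r,3),"rate deg/s there",(p[1]*np.exp(-p[2]*(r-10))).round(1),"asymptote",p[0]+p[1]/p[2])
E
python3 fit.py
```

```text
[9.00858171e+02 8.84605628e+01 1.46767381e-01] rms 0.49 t(1080) 12.403 rate deg/s there 62.2 asymptote 1503.5844856373799
[9.00865209e+02 8.76762101e+01 1.52824280e-01] rms 0.18 t(1080) 12.449 rate deg/s there 60.3 asymptote 1474.5712329204557
[9.01064349e+02 8.72016478e+01 1.61845080e-01] rms 0.12 t(1080) 12.494 rate deg/s there 58.2 asymptote 1439.861373950624
```

Emit:
{"api": "play_rows", "payload": {
  "deltas": [0,0,0,0.06,0,0,0,0,0,0,0,0,0,0,0,0,0,0,0,0,0,0,0,0,0,0,0,0,0,0,0,0,0,0,0,0,0,0,0,0,0,0,0,0,0]
}}

```text
clock: 11.62
eef_pos: [0.4743, 0.0814, 0.0587]
tool_rot: [0.917, 0.4, 0.001, 0.0]
ft_force: [-0.2, 0.1, 0.4]
grip_width: 0.0001
```

```bash
python3 go.py 0.474 0.081 0.054; python3 ang.py 4 top; python3 go.py 0.474 0.081 0.054
```

```text
11.625 [0.4743049  0.08137492 0.0586955 ] [[0.68, 0.733, 0.002], [0.733, -0.68, 0.001], [0.002, 0.001, -1.0]] 0.00013751390278397534 [-0.20063581  0.12895517  0.4271108 ]
units [-0.01  0.    0.08]
11.625 top min 307 85 dark [192, 193, 306, 307, 308]
11.675 top min 310 87 dark [192, 193, 310, 311]
11.725 top min 314 86 dark [192, 193, 313, 314]
11.775 top min 317 86 dark [192, 193, 316, 317, 318]
11.825 [0.47434522 0.08139708 0.05871551] [[0.68, 0.733, 0.002], [0.733, -0.68, 0.001], [0.002, 0.001, -1.0]] 2.6294129468460485e-05 [ 0.15736819 -0.85718282 -0.07356169]
units [-0.01  0.    0.08]
```

Prediction: the line reaches the block at t≈12.45 at about 1.05 rad/s. It is now 11.825, so I'll press at 12.325.

Emit:
{"api": "play_rows", "payload": {
  "deltas": [0,0,0,0,0,0,0,0,0,0,0,0,0,0,0,0,0,0,0,0,0,0,0,0.15,0,0,0,0,0.1,0,0,0,0,0.06,0]
}}

```text
clock: 12.7
eef_pos: [0.4756, 0.0838, 0.054]
tool_rot: [0.916, 0.4, 0.006, -0.001]
ft_force: [-7.2, -1.0, 17.1]
grip_width: 0.0003
```

```bash
python3 go.py 0.474 0.081 0.12; python3 ang.py 3 top
```

```text
12.7 [0.47562436 0.0838116  0.05396719] [[0.68, 0.733, 0.01], [0.733, -0.68, 0.007], [0.012, 0.002, -1.0]] 0.0002676300732098515 [-7.15679916 -0.9574258  17.13940024]
units [-0.04  0.01 -1.1 ]
12.7 top min 355 81 dark [192, 193, 355, 356]
12.75 top min 355 80 dark [192, 193, 355, 356]
12.8 top min 355 80 dark [192, 355, 356]
```

The wheel is stopped at 355° (-4.5°, limit ±13.8°), with 17 N on it. I'll relax the side load before lifting.

Emit:
{"api": "play_rows", "payload": {
  "deltas": [0,0,0,0,0,0,0,0,0,0]
}}

```text
clock: 13.1
eef_pos: [0.4762, 0.0842, 0.0551]
tool_rot: [0.916, 0.4, 0.008, -0.001]
ft_force: [0.2, 0.9, -0.9]
grip_width: 0.0001
```

Emit:
{"api": "play_rows", "payload": {
  "deltas": [0,0,0,-0.3,0,0,0,0,-0.6,0,0,0,0,-0.6,0]
}}

```text
clock: 13.48
eef_pos: [0.4715, 0.0827, 0.1415]
tool_rot: [0.916, 0.4, 0.002, -0.003]
ft_force: [0.4, -0.4, -0.8]
grip_width: -0.0001
```

```bash
python3 go.py 0.474 0.081 0.12; python3 ang.py 6 top; cp pics/a_top_13.7*.png pics/fin.png; ls pics | grep 13
```

```text
13.475 [0.47152753 0.0826809  0.14151784] [[0.68, 0.733, 0.001], [0.733, -0.68, 0.006], [0.005, -0.003, -1.0]] -9.645051688480637e-05 [ 0.36517949 -0.40606752 -0.78336585]
units [0.01 0.05 0.36]
13.475 top min 355 74 dark [185, 186, 187, 188, 189, 355, 356]
13.525 top min 355 73 dark [185, 186, 187, 188, 355, 356]
13.575 top min 355 74 dark [185, 186, 187, 188, 189, 355, 356]
13.625 top min 355 74 dark [185, 186, 187, 188, 189, 355, 356]
13.675 top min 355 74 dark [185, 186, 187, 188, 189, 355, 356]
13.725 top min 355 75 dark [186, 187, 188, 189, 355, 356]
a_top_13.47.png
a_top_13.53.png
a_top_13.57.png
a_top_13.62.png
a_top_13.68.png
a_top_13.72.png
```

Emit:
{"api": "play_rows", "payload": {
  "deltas": [0,0,0,0,0,0,0,0,0,0,0,0,0,0,0,0,0,0,0,0]
}}

```text
clock: 14.28
eef_pos: [0.4691, 0.0823, 0.1369]
tool_rot: [0.916, 0.4, -0.002, -0.003]
ft_force: [0.3, 0.2, 0.2]
grip_width: 0.0001
```

```bash
python3 ang.py 2 top
```

```text
14.275 top min 355 74 dark [186, 187, 188, 189, 190, 355, 356]
14.325 top min 355 74 dark [186, 187, 188, 189, 190, 355, 356]
```

View pics/fin.png

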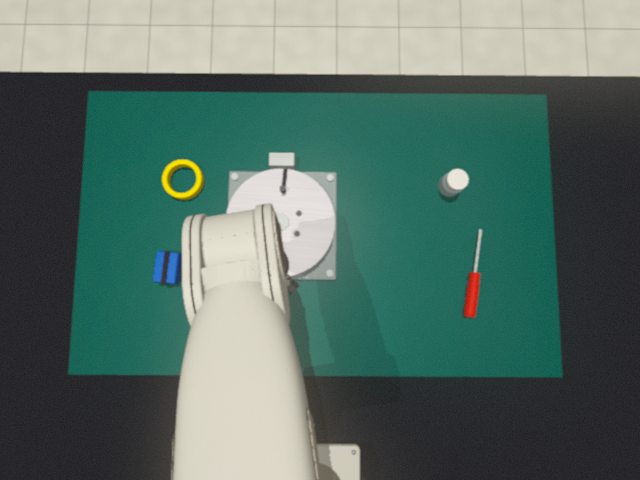

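The line ends at about (285,170), well inside the block's columns (268–294). The wheel is still, the arm is clear of it, and the bystanders are at the same pixel positions as in the first picture.

```bash
python3 -c "
from workcell import ticket; print(ticket.job_done())"
```

```text
the job is handed in; nothing more can be done
None
```

I flicked the stud anticlockwise with the shut fingertips, let the wheel run free, then braked it with one press. The wheel stopped with its line inside the block's width, and I handed the job in at about 14.4 s.

- **Spin:** the wheel left the finger at about 4.1 rad/s. The line ran past the block untouched at angles 0, 2π and 4π.
- **Brake:** I timed the press on the near rim from the measured slow-down, for the next arrival at 6π, at about 1.05 rad/s. The press read 17 N. I let the load relax to about zero, then lifted straight up.
- **Last checks:** the line stayed at 355–356° in every top picture over about 1.6 s, before and after lifting. That puts its outer end about 9 mm from the middle of the block, against 29 mm allowed. The force reading was at noise level with the arm clear of the wheel. I judged the bystanders unmoved by eye in the last top picture and did not measure them.

No check failed. The side camera could not find the line because the arm was in the way, so I used only the top view for the angles. The arm also hid the line there for part of each turn.

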